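Check spring forceps on a gap gauge

ROBOT

A 7-joint arm with a two-finger parallel gripper is mounted at the origin on a cart in front of the work surface, level with it; the furniture and walls round the work are solid. World frame = base frame: x ahead of the robot, y to its left, z up, the work surface at z = 0. Lengths are in m, angles in degrees, forces in N, time in s.
With the tool pointing down it reaches from about 0.35 to 0.9 m from the base axis. Payload 8.1 kg.
Tool frame: the origin (TCP) lies on the mounting face of the last link; the fingertips stand 178 mm ahead of it and the grasp point (between the pads) lies 159 mm ahead of it; z points along the fingers, y is the line along which they close (so a half turn about z gives the same grasp; the last joint's range is limited). The gripper opens to 92 mm and grips with 3 to 60 N. Pads are 19 mm wide; open, the fingers measure 130 mm over their backs; the gripper's body (75 mm by 190 mm) begins 47 mm behind the grasp point.
Start: joints at [60.756, 24.895, 1.432, 90.138, -0.665, 64.973, -4.303], TCP at [0.248, -0.574, 0.405] pointing down, gripper open.
Joint ranges: [-149.89, 149.89], [-25.12, 119.58], [-72.63, 75.52], [4.76, 147.25], [-75.54, 255.54], [6.69, 114.76], [-157.13, 157.13]. Speed limits (degrees/s): [127.2, 127.2, 172.46, 172.46, 180, 180, 180].

INTERFACE

Orientations are given as a 3x3 rotation matrix whose columns are the frame's x, y, z axes.
In Python, from workcell import manip gives the robot as it stands.
- The arm moves only by the shell command python3 -m jog 'ROWS' [FORCE]. ROWS is JSON, a list of rows, each an object with "claw": the opening, from 0 (shut) to 1 (fully open); "xyz": the shift along the world's x, y, z in mm, a list of three; "turn": the turn, a rotation vector about the world's x, y, z in rad, a list of three. A call has 1 to 12 rows; each row is the pose to reach, as a shift and turn from the pose commanded when the call began; what a row does not reach only later rows make up. A row lasts 1/10 s, in which the tool goes at most 50 mm and 8.59 degrees, less where a joint would pass 70% of its speed; a pose out of reach is approached as far as the arm can. A call with a gripper value outside its range is refused whole. The fingers move at their own pace and stop on an object; FORCE is the grip in N (left out, the last holds). Time passes only in rows, so rows that repeat a pose let the fingers close. It gives the time, the measured TCP pose, the force, the opening and the grip force at its end, in the units of the state.
- manip.observe(): the state, without advancing time (a new reading comes with each control period).
- manip.snapshot(name): name is "scene" or "top"; returns the picture (384x512x3 uint8, red, green, blue); there is no depth.
- manip.camera_info(name): a dict with "intrinsics" (3x3 intrinsics, pixels), "k1" (the pictures are not rectified: a ray, as slopes to the right and down, at radius r is drawn at 1 + k1 r^2 times it, then the intrinsics apply), "extrinsics" (4x4, takes a point from camera to world coordinates). Camera axes: x right, y up, looking along -z (the intrinsics and any distortion apply to the point x, -y, -z); pixel columns grow to the right and rows downward; lengths in m; the calibration is good to about 2 mm. A picture is of the moment at which its call begins. camera_info takes no time and is no camera call.
- manip.finish_job(): hands the job in; it is judged then, once.
Trained networks look in the newest picture that a camera, given by its name, has taken for a name from the list of things; names that differ only in an ending like _2 or _b are one class to them, and where a whole thing is asked for, a point or a joint stands for the part that bears it (a point fixed in the world has none). Each returns a list of dicts, best first, with "score" (0 to 1); they miss things now and then, are a little off and sometimes report something else, mostly with a low value. They report only what shows in the picture. A call takes as long as a camera call.
- manip.find_in(thing, camera): "box" ([left, top, right, bottom] in pixels, round what is visible of it).
- manip.cut_out(thing, camera): "pixels" (384x512 bool, what is visible of it) and "box" ([left, top, right, bottom] in pixels, round what is visible of it).
- manip.landmark_of(thing, camera): "point" ([column, row] in pixels: a listed point, or the origin of a listed thing).
The state is a dict: "time": time; "joints": joint angles; "qvel": joint speeds; "effort": joint torques, N m; "tool_pos": TCP position; "ee_rot": TCP orientation; "wrist_force": force on the tool from outside, world axes, zero at the start; "torque": the same for the moment, N m; "finger_gap": finger opening in m; "grip_force": force on a finger pad.
Only numpy, scipy, OpenCV 4.12 (cv2) and the standard library are available. Lean on these libraries where they do the work, as an engineer would, in place of code of your own. Each camera call takes 0.05 s, during which the arm holds its last target. There are 200 camera calls.

TASK

Check the spring of the forceps on the gap gauge: lift the forceps from their rest by the grooved finger pads, bring the tips about a centimetre above the gauge's top without touching it, and squeeze until each tip stands over its own one of the two lines. Hold that gap steady for three seconds and finish still holding it there: do not let go or put the forceps down. Never squeeze the tips shut, and leave the timer, the sample cup and the tape roll where they are.

Things in the scene. Friction and masses are not known exactly. Their poses are not given: they have to be found in the camera images.
- forceps: loose steel spring forceps, 123 mm long, 8 mm high, 44 g, lying level in the rest. Origin midway between the two grooved finger pads, at the underside; x to the tips, y to the left arm, z up. Back end 78 mm behind the origin. Pads flat, 22 mm long (x -11 to 11 mm), z -2 to 10 mm; grip them from above, closing along y. Balances 5 mm behind the origin
- forceps_left (a joint): closing angle of each arm about the forceps' back end (both move alike). 0: at rest, tips 26 mm apart, pads' outer faces 31 mm (33 at their front edges, splayed). 0.076: tips 10 mm apart, pads 22 mm apart and parallel. 0.108: tips shut, pads 18 mm. 1 mm at the pads is 1.75 mm at the tips. Spring force on each pad 1.3 N to start, 6.4 N at tips 10 mm, 8.5 N shut
- tip_left (a point): point of the forceps' left arm, 44 mm ahead of the forceps' origin, at the tip's underside, 1.5 mm above the forceps' underside; the tip is 2 mm wide. Lies left of the middle line by half the tip gap
- tip_right (a point): the same on the right arm
- rest: fixed white forceps rest, base 120 x 46 x 6 mm (side strips to 12 mm), with two 8 mm thick saddles across it, 66 mm behind and 30 mm ahead of the origin. The forceps' underside lies on them 30 mm above the worktop; side ears reach 37 mm. Origin on the worktop under the forceps' origin, x as the forceps' x. Stands left or right on the worktop, the gauge at the other place
- gauge: fixed aluminium gap gauge: flange 60 x 60 x 6 mm and on it a block 36 mm (x) by 40 mm (y), top 40 mm above the worktop. On its flat top two black lines, 30 mm long, run along its x axis, 10 mm apart between their middles. Origin: centre of its underside; x points away from the robot, give or take its yaw
- line_left (a point): middle of the line at the gauge's +y side, on its top face (lines are 2.2 mm wide, run along the gauge's x)
- line_right (a point): middle of the line at the gauge's -y side
- timer: bystander: white bench timer, 66 x 66 x 18 mm, lying between the two places; origin at the centre of its underside
- sample_cup: bystander: white sample cup with lid, 58 mm across, 70 mm high, origin at the centre of its underside. It stands left of the fixed microscope (x 0.45 to 0.68, y -0.28 to -0.13, under 0.4 m high); the analyser with its front at x 0.573 (y 0.12 to 0.45, 0.45 m high) stands behind the left place: keep the arm clear of both
- tape_roll: bystander: roll of tape, 96 mm across, 48 mm high, right of the microscope; origin at the centre of its underside

How it is judged:
By the outcome, as a careful person would: the job done as asked, in the order asked, and still so for the second after the job is handed in, while the arm keeps its last pose, push and grip.
It also fails if it takes over 51 s, if anything falls off the work surface, if the arm or the gripper's body presses on something with over 40 N, if the wrist force passes 120 N, or if a joint passes its speed limit or range.

## Working session

There is one attempt and no reset: what is moved stays moved. The work goes in short steps, Python scripts to look and compute and a shell command to move; the robot and the scene stay as the last step left them, time stands still between calls to the robot, and variables do not carry over. Pictures are saved under pics/ and viewed, at most 10 in all, crops included, and the job is handed in when it is done.

```bash
mkdir -p pics
cat > h.py <<'E'
import numpy as np, cv2
from workcell import manip
def cam(n):
    c=manip.camera_info(n); return np.array(c["intrinsics"]),c["k1"],np.array(c["extrinsics"])
def proj(P,n):
    K,k,E=cam(n); p=(np.atleast_2d(P)-E[:3,3])@E[:3,:3]
    s=np.c_[p[:,0],-p[:,1]]/-p[:,2:]; s*=1+k*(s**2).sum(1,keepdims=True)
    return s@K[:2,:2].T+K[:2,2]
def ray(px,n):
    K,k,E=cam(n); u=cv2.undistortPoints(np.array(px,float).reshape(-1,1,2),K,np.array([k,0,0,0.]),None).reshape(-1,2)
    d=np.c_[u[:,0],-u[:,1],-np.ones(len(u))]@E[:3,:3].T
    return E[:3,3],d
def atz(px,z,n):
    o,d=ray(px,n); return o+d*((z-o[2])/d[:,2:])
E
python3 - <<'E'
from h import *
np.set_printoptions(precision=4,suppress=True)
for n in("scene","top"):
    im=manip.snapshot(n); cv2.imwrite(f"pics/{n}0.png",im[:,:,::-1]); K,k,E=cam(n); print(n,K[0,0],k,E[:3,3])
    for t in("forceps","tip_left","tip_right","rest","gauge","line_left","line_right","timer","sample_cup"):
        r=manip.landmark_of(t,n)
        z={"forceps":.03,"tip_left":.0315,"tip_right":.0315,"line_left":.04,"line_right":.04}.get(t,0)
        for q in r[:2]: print(t,round(q["score"],2),np.array(q["point"]),atz([q["point"]],z,n)[0])
s=manip.observe(); print(s["time"],s["tool_pos"],s["ee_rot"],s["finger_gap"])
E
```

```text
scene 402.13697549449165 -0.10993328518471107 [-0.2554  0.4773  0.6826]
forceps 0.5 [254.  198.8] [ 0.517  -0.0104  0.03  ]
tip_left 0.46 [242.5 191.8] [0.5615 0.0005 0.0315]
rest 0.59 [250.4 208.6] [0.5175 0.0011 0.    ]
gauge 0.91 [170.9 248.3] [0.4806 0.2561 0.    ]
gauge 0.26 [169.9 235.5] [0.5275 0.2394 0.    ]
line_left 0.81 [164.3 234.3] [0.4929 0.2634 0.04  ]
line_right 0.69 [169.7 233.5] [0.4889 0.2509 0.04  ]
timer 0.85 [202.8 223.8] [0.5264 0.1454 0.    ]
timer 0.39 [252.7 208.1] [ 0.5161 -0.0057  0.    ]
sample_cup 0.93 [259.4 181.7] [ 0.6212 -0.0955  0.    ]
top 480.73894625165354 -0.14024445144782396 [ 0.4196 -0.0211  1.3439]
forceps 0.57 [241.5 199.3] [0.5101 0.0013 0.03  ]
forceps 0.23 [368.  192.2] [ 0.5348 -0.3484  0.03  ]
rest 0.57 [241.2 200.5] [0.5088 0.0026 0.    ]
gauge 0.66 [151. 211.] [0.4756 0.2559 0.    ]
gauge 0.26 [274.6 161.6] [ 0.6202 -0.0899  0.    ]
line_left 0.63 [147.4 208.5] [0.4806 0.2578 0.04  ]
line_right 0.81 [150.2 204.8] [0.4908 0.2504 0.04  ]
timer 0.92 [190.5 192.3] [0.5299 0.1455 0.    ]
timer 0.73 [149.8 209.4] [0.48   0.2595 0.    ]
sample_cup 0.81 [274.7 164.9] [ 0.6108 -0.0903  0.    ]
1.0 [ 0.2478 -0.5738  0.4047] [[ 0.918   0.3965 -0.    ]
 [ 0.3965 -0.918  -0.0001]
 [-0.      0.     -1.    ]] 0.09177680955038248
```

Run:
```python
import cv2,numpy as np
a=cv2.imread("pics/top0.png"); b=cv2.imread("pics/scene0.png")
up=lambda i,w,h:cv2.resize(i,(w,h),interpolation=cv2.INTER_CUBIC)
cv2.imwrite("pics/t1.png",np.vstack([up(a[160:240,120:280],800,400)]))
c=np.hstack([up(b[170:230,215:290],400,320),up(b[215:275,135:210],400,320)])
cv2.imwrite("pics/s1.png",c)
```

```text
(no output)
```

View pics/t1.png

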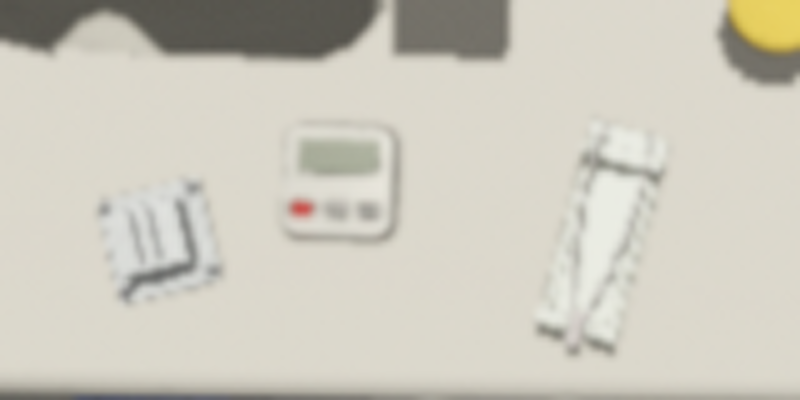

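View pics/s1.png

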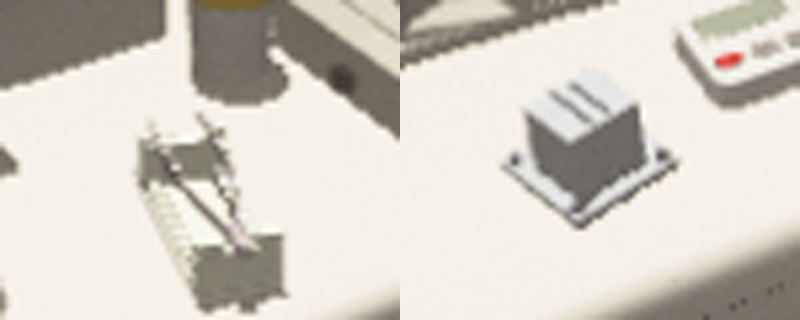

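View pics/scene0.png

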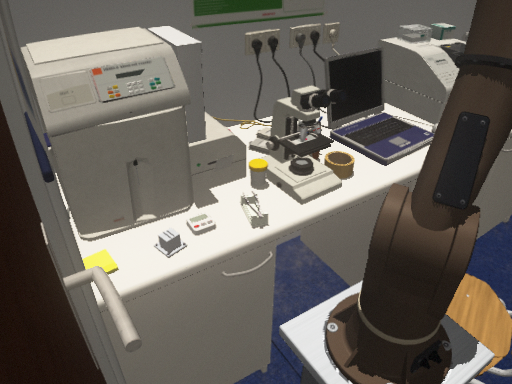

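```bash
cat > fit.py <<'E'
from h import *
from scipy.optimize import minimize
np.set_printoptions(precision=4,suppress=True)
def box(x0,x1,y0,y1,z0,z1): return np.array([[x,y,z] for x in(x0,x1) for y in(y0,y1) for z in(z0,z1)])/1e3
G=[box(-30,30,-30,30,0,6),box(-18,18,-20,20,0,40)]
R=lambda c:[box(c-60,c+60,-23,23,0,12),box(-70,-62,-21,21,0,30),box(26,34,-21,21,0,30)]
def place(B,p): 
    c,s=np.cos(p[2]),np.sin(p[2]); return B@np.array([[c,s,0],[-s,c,0],[0,0,1]])+[p[0],p[1],0]
def sil(Bs,p,n,S=8):
    m=np.zeros((384*S//1,512*S),np.uint8)
    for B in Bs:
        q=(proj(place(B,p),n)+.5)*S
        cv2.fillConvexPoly(m,cv2.convexHull(np.round(q).astype(np.int32)),255)
    return cv2.resize(m,(512,384),interpolation=cv2.INTER_AREA)/255.
if __name__=="__main__":
    for t,f,p0 in(("gauge",lambda p:G,[.477,.256,.3]),("rest",lambda p:R(-18),[.509,.002,-.25]),("rest+c",lambda p:R(p[3]*1e3),[.509,.002,-.25,-.018])):
        M={}
        for n in("scene","top"):
            k=t.split("+")[0]; m=sum(np.array(r[0]["pixels"]).astype(int) for r in [manip.cut_out(x,n) for x in ([k] if k=="gauge" else ["rest","forceps"])] if r)>0; M[n]=m
        for ns in(("top",),("scene",),("scene","top")):
            e=lambda p:sum(np.abs(sil(f(p),p,n)-M[n]).sum() for n in ns)
            sc=np.array([.006,.006,.1,.006][:len(p0)])
            sx=np.vstack([p0]+[np.array(p0)+sc*np.eye(len(p0))[i] for i in range(len(p0))])
            r=minimize(e,p0,method="Nelder-Mead",options=dict(initial_simplex=sx,xatol=1e-4,fatol=.05,maxiter=150))
            print(t,ns,r.x,np.degrees(r.x[2]),r.fun,[M[n].sum() for n in ns],flush=True)
E
time python3 fit.py
```

```text
gauge ('top',) [0.4857 0.2542 0.2418] 13.853922263544721 34.705882352941174 [np.int64(442)]
gauge ('scene',) [0.4912 0.2542 0.2272] 13.017673738793084 63.172549019607835 [np.int64(532)]
gauge ('scene', 'top') [0.4877 0.2545 0.231 ] 13.234681985092278 123.61568627450978 [np.int64(532), np.int64(442)]
rest ('top',) [ 0.5096  0.0024 -0.2635] -15.099699656977931 61.43921568627451 [np.int64(680)]
rest ('scene',) [ 0.5171  0.0008 -0.202 ] -11.575370423425468 163.42745098039217 [np.int64(449)]
rest ('scene', 'top') [ 0.5119  0.0021 -0.2448] -14.024378829511647 255.03529411764706 [np.int64(449), np.int64(680)]
rest+c ('top',) [ 0.5123  0.0017 -0.2601 -0.0204] -14.904020318189039 61.54509803921569 [np.int64(680)]
rest+c ('scene',) [ 0.5116  0.0018 -0.2147 -0.0109] -12.304103379904177 150.85098039215686 [np.int64(449)]
rest+c ('scene', 'top') [ 0.5107  0.0025 -0.2378 -0.0157] -13.627275924877472 253.4470588235294 [np.int64(449), np.int64(680)]
real	0m6.843s
user	0m7.074s
sys	0m1.228s
```

```bash
cat > ov.py <<'E'
from fit import *
def panel(img,n,Bs,p,c,h,S=10,extra=[]):
    im=cv2.imread(img); x0,y0=c[0]-h[0],c[1]-h[1]
    a=im[y0:y0+2*h[1],x0:x0+2*h[0]]; a=cv2.resize(a,None,fx=S,fy=S,interpolation=cv2.INTER_CUBIC)
    E=[(0,1),(0,2),(0,4),(1,3),(1,5),(2,3),(2,6),(3,7),(4,5),(4,6),(5,7),(6,7)]
    T=lambda P:np.round((proj(place(P,p),n)-[x0,y0]+.5)*S).astype(int)
    for B in Bs:
        q=T(B)
        for i,j in E: cv2.line(a,tuple(map(int,q[i])),tuple(map(int,q[j])),(0,0,255),1)
    for L in extra: cv2.polylines(a,[T(np.array(L)/1e3)],False,(255,0,0),1)
    return a
LN=[[(-15,s*5,40),(15,s*5,40)] for s in(1,-1)]
FC=[[(44,13,38),(0,14,38),(-78,0,38),(0,-14,38),(44,-13,38)]]
if __name__=="__main__":
    pg=[.4865,.2542,.238]; pr=[.511,.002,-.25]
    Rx=[box(-78,42,-23,23,0,6)]+R(-18)[1:]
    A=np.vstack([np.hstack([panel("pics/top0.png","top",Rx,pr,(240,205),(20,30),10,FC),panel("pics/top0.png","top",G,pg,(152,208),(20,30),10,LN)])])
    cv2.imwrite("pics/o1.png",A)
    B=np.hstack([panel("pics/scene0.png","scene",Rx,pr,(252,205),(20,24),10,FC),panel("pics/scene0.png","scene",G,pg,(170,240),(20,24),10,LN)])
    cv2.imwrite("pics/o2.png",B)
E
python3 ov.py
```

```text
(no output)
```

View pics/o1.png

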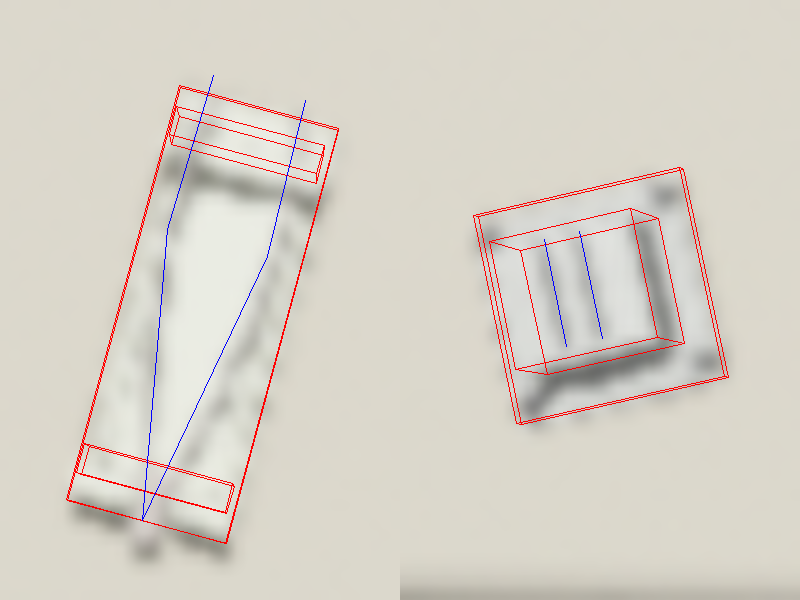

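View pics/o2.png

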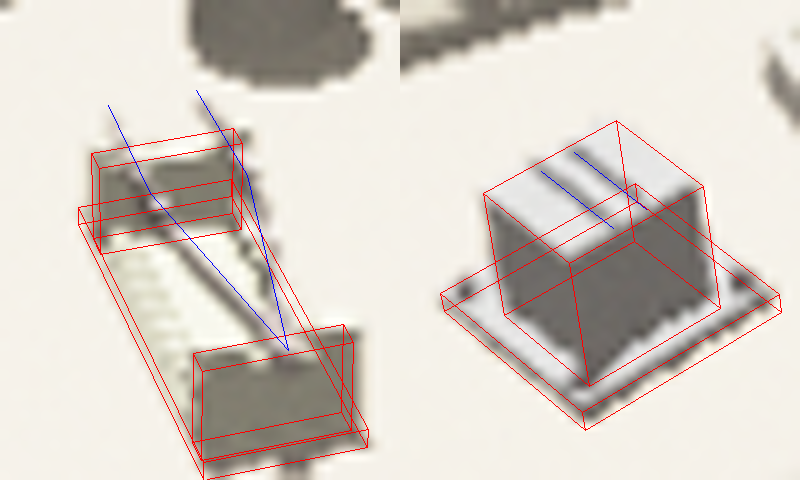

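Top picture (o1): the gauge model matches the block, flange and lines at rows 232–345. The rest model agrees to about 1 px, and the dark bands are shadows cast towards the robot. Scene picture (o2) agrees to 1–2 px. The rest is at about (0.511, 0.002) with yaw −14.3°, and the gauge at (0.4865, 0.254) with yaw 13.6°. I'll lift high first so the arm clears the microscope.

```bash
python3 -m jog '[{"claw":0.55,"xyz":[0,0,50],"turn":[0,0,-0.12]},{"claw":0.55,"xyz":[0,0,100],"turn":[0,0,-0.24]},{"claw":0.55,"xyz":[0,0,150],"turn":[0,0,-0.36]},{"claw":0.55,"xyz":[15,20,195],"turn":[0,0,-0.48]},{"claw":0.55,"xyz":[35,50,230],"turn":[0,0,-0.6]},{"claw":0.55,"xyz":[55,95,240],"turn":[0,0,-0.658]},{"claw":0.55,"xyz":[80,140,240],"turn":[0,0,-0.658]},{"claw":0.55,"xyz":[100,185,240],"turn":[0,0,-0.658]},{"claw":0.55,"xyz":[120,230,240],"turn":[0,0,-0.658]},{"claw":0.55,"xyz":[140,275,240],"turn":[0,0,-0.658]},{"claw":0.55,"xyz":[160,320,240],"turn":[0,0,-0.658]},{"claw":0.55,"xyz":[180,365,240],"turn":[0,0,-0.658]}]' 30; python3 -c "
from workcell import manip
s=manip.observe();print(s['joints'],s['ee_rot'])"
```

```text
time: 2.7
tool_pos: [0.428, -0.2066, 0.6451]
ee_rot: [[0.969, -0.248, 0.001], [-0.248, -0.969, -0.0], [0.001, 0.0, -1.0]]
wrist_force: [1.1, 0.1, 0.0]
finger_gap: 0.0504
grip_force: 0.0
[ 24.2187824    4.90652822  -5.4602558   83.77808277   0.47586393
  91.28843978 -85.5484657 ] [[ 9.68851451e-01 -2.47641459e-01  7.57695654e-04]
 [-2.47641190e-01 -9.68851720e-01 -4.31406837e-04]
 [ 8.40928956e-04  2.30332486e-04 -9.99999620e-01]]
```

```bash
python3 -m jog '[{"claw":0.55,"xyz":[20,47,0],"turn":[0,0,0]},{"claw":0.55,"xyz":[37,94,0],"turn":[0,0,0]},{"claw":0.55,"xyz":[55,140,-20],"turn":[0,0,0]},{"claw":0.55,"xyz":[70,180,-50],"turn":[0,0,0]},{"claw":0.55,"xyz":[80,205,-90],"turn":[0,0,0]},{"claw":0.55,"xyz":[83,211,-138],"turn":[0,0,0]},{"claw":0.55,"xyz":[83,211,-186],"turn":[0,0,0]},{"claw":0.55,"xyz":[83,211,-234],"turn":[0,0,0]},{"claw":0.55,"xyz":[83,211,-282],"turn":[0,0,0]},{"claw":0.55,"xyz":[83,211,-330],"turn":[0,0,0]},{"claw":0.55,"xyz":[83,211,-370],"turn":[0,0,0]},{"claw":0.55,"xyz":[83,211,-370],"turn":[0,0,0]}]'
python3 - <<'E'
from ov import *
s=manip.observe(); print(s["time"],s["tool_pos"],s["joints"])
for n in("scene","top"): cv2.imwrite(f"pics/{n}1.png",manip.snapshot(n)[:,:,::-1])
Rx=[box(-78,42,-23,23,0,6)]+R(-18)[1:]
p=[*s["tool_pos"][:2],np.arctan2(s["ee_rot"][1][0],s["ee_rot"][0][0])]
z=(s["tool_pos"][2]-.178)*1e3
F=[box(-9.5,9.5,sg*25,sg*44,z,z+40) for sg in(1,-1)]
F=[box(-9.5,9.5,*sorted((a,b)),z,z+40) for a,b in((25,44),(-25,-44))]
a=panel("pics/scene1.png","scene",F,p,(252,195),(40,60),5); b=cv2.imread("pics/scene1.png")[135:255,212:292]; b=cv2.resize(b,None,fx=5,fy=5,interpolation=cv2.INTER_CUBIC)
cv2.imwrite("pics/o3.png",np.hstack([a,b])); print(p,z)
E
```

```text
time: 3.9
tool_pos: [0.5088, 0.0019, 0.2705]
ee_rot: [[0.969, -0.247, -0.009], [-0.248, -0.969, -0.001], [-0.009, 0.003, -1.0]]
wrist_force: [-1.2, 0.0, 0.6]
finger_gap: 0.0502
grip_force: 0.0
3.9 [0.5088 0.0019 0.2705] [   5.583    24.6788  -15.4618  113.7503    9.283    43.2528 -119.7013]
[np.float64(0.5087559939381324), np.float64(0.0018776789405314104), np.float64(-0.2501126756122296)] 92.4708693966747
```

View pics/o3.png

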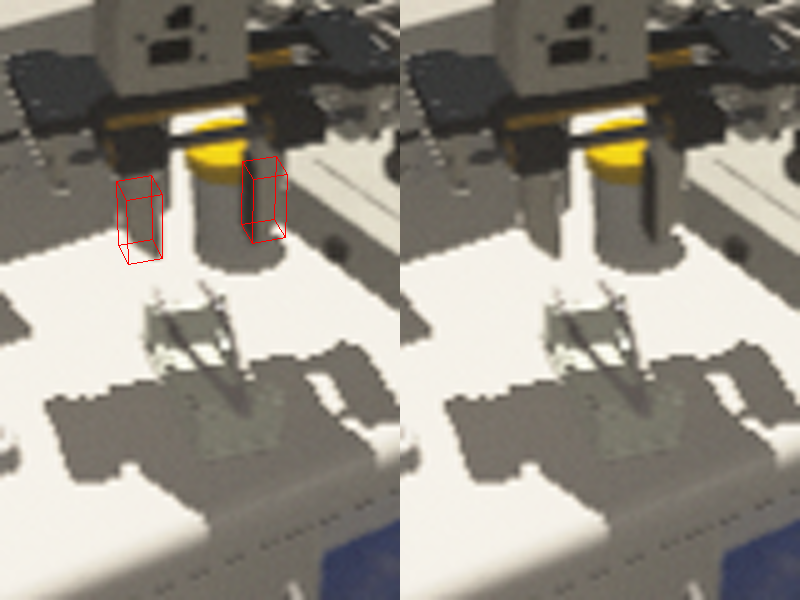

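Finger model and picture agree to within 1 px: fingertips at rows 240–260 of the crop, straddling the forceps line. Descending.

```bash
python3 -m jog '[{"claw":0.55,"xyz":[0,0,-20],"turn":[0,0,0]},{"claw":0.55,"xyz":[0,0,-40],"turn":[0,0,0]},{"claw":0.55,"xyz":[0,0,-60],"turn":[0,0,0]},{"claw":0.55,"xyz":[0,0,-72],"turn":[0,0,0]},{"claw":0.55,"xyz":[0,0,-79],"turn":[0,0,0]},{"claw":0.55,"xyz":[0,0,-79],"turn":[0,0,0]},{"claw":0.55,"xyz":[0,0,-79],"turn":[0,0,0]}]'
python3 - <<'E'
from ov import *
s=manip.observe(); print(s["time"],s["tool_pos"])
for n in("scene","top"):
    cv2.imwrite(f"pics/{n}2.png",manip.snapshot(n)[:,:,::-1])
    for t in("tip_left","tip_right","forceps"):
        for q in manip.landmark_of(t,n)[:1]: print(n,t,round(q["score"],2),atz([q["point"]],.0315,n)[0])
Rx=[box(-78,42,-23,23,0,6)]+R(-18)[1:]
b=lambda f,x,y:cv2.resize(cv2.imread(f)[y-30:y+30,x-20:x+20],None,fx=10,fy=10,interpolation=cv2.INTER_CUBIC)
cv2.imwrite("pics/o4.png",np.hstack([b("pics/scene2.png",250,198),b("pics/top2.png",242,205)]))
E
```

```text
time: 4.7
tool_pos: [0.5114, 0.0023, 0.1967]
ee_rot: [[0.969, -0.248, 0.001], [-0.248, -0.969, 0.0], [0.001, -0.0, -1.0]]
wrist_force: [-0.0, -0.2, 1.0]
finger_gap: 0.0504
grip_force: 0.0
4.7 [0.5114 0.0023 0.1967]
scene tip_left 0.62 [0.5573 0.0023 0.0315]
scene tip_right 0.38 [ 0.5434 -0.0165  0.0315]
scene forceps 0.41 [ 0.501  -0.0007  0.0315]
```

View pics/o4.png

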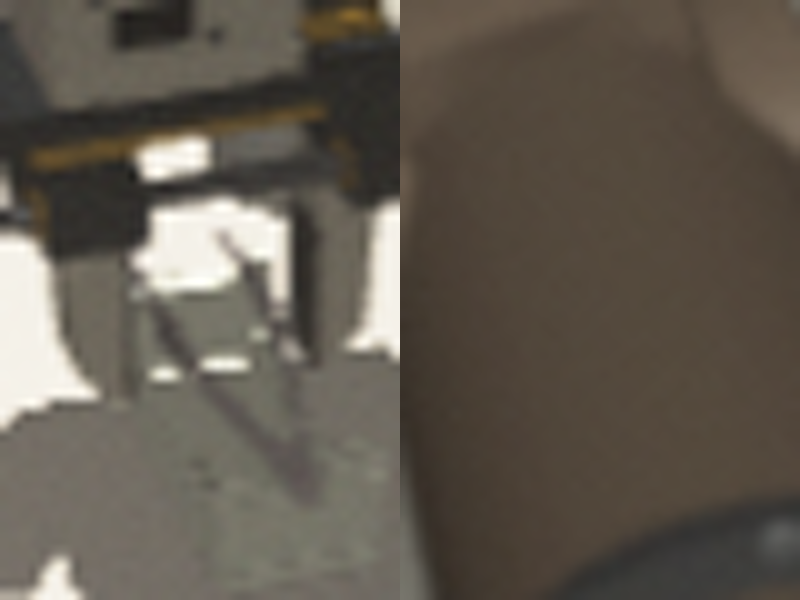

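Scene picture: the fingers straddle the pads (left finger inner face at column 130, right at 305 of the crop, arms between). The top view is blocked by the arm. Closing gently with a low force cap.

```bash
python3 -m jog '[{"claw":0.38,"xyz":[0,0,0],"turn":[0,0,0]},{"claw":0.33,"xyz":[0,0,0],"turn":[0,0,0]},{"claw":0.3,"xyz":[0,0,0],"turn":[0,0,0]},{"claw":0.28,"xyz":[0,0,0],"turn":[0,0,0]},{"claw":0.27,"xyz":[0,0,0],"turn":[0,0,0]},{"claw":0.27,"xyz":[0,0,0],"turn":[0,0,0]},{"claw":0.27,"xyz":[0,0,0],"turn":[0,0,0]}]' 8
```

```text
time: 5.8
tool_pos: [0.5109, 0.0022, 0.1957]
ee_rot: [[0.969, -0.248, -0.0], [-0.248, -0.969, -0.0], [-0.0, 0.0, -1.0]]
wrist_force: [0.0, 0.2, 0.5]
finger_gap: 0.0248
grip_force: 4.5
```

```bash
python3 -m jog '[{"claw":0.27,"xyz":[0,0,4],"turn":[0,0,0]},{"claw":0.27,"xyz":[0,0,12],"turn":[0,0,0]},{"claw":0.27,"xyz":[0,0,22],"turn":[0,0,0]},{"claw":0.27,"xyz":[0,0,35],"turn":[0,0,0]},{"claw":0.27,"xyz":[0,0,48],"turn":[0,0,0]},{"claw":0.27,"xyz":[0,0,56],"turn":[0,0,0]},{"claw":0.27,"xyz":[0,0,60],"turn":[0,0,0]},{"claw":0.27,"xyz":[0,0,60],"turn":[0,0,0]},{"claw":0.27,"xyz":[0,0,60],"turn":[0,0,0]}]'
python3 - <<'E'
from ov import *
s=manip.observe(); print(s["time"],s["tool_pos"],s["joints"],s["finger_gap"],s["grip_force"])
n="scene"; cv2.imwrite("pics/scene3.png",manip.snapshot(n)[:,:,::-1])
p=[*s["tool_pos"][:2],np.arctan2(s["ee_rot"][1][0],s["ee_rot"][0][0])]
z=s["tool_pos"][2]*1e3-195.7+38
L=[[(44,7.5,z),(0,10.5,z),(-78,0,z),(0,-10.5,z),(44,-7.5,z)]]
a=panel("pics/scene3.png",n,[],p,(250,190),(20,30),10,L);b=panel("pics/scene3.png",n,[],p,(250,190),(20,30),10)
cv2.imwrite("pics/o5.png",np.hstack([a,b]))
E
```

```text
time: 6.7
tool_pos: [0.5107, 0.0022, 0.2555]
ee_rot: [[0.969, -0.248, -0.0], [-0.248, -0.969, -0.0], [-0.0, 0.0, -1.0]]
wrist_force: [0.4, -0.8, 0.1]
finger_gap: 0.0249
grip_force: 4.4
6.7 [0.5107 0.0022 0.2555] [   5.2656   25.9503  -15.1626  114.4558   10.082    40.8468 -120.4332] 0.024870032862501706 4.436560347676277
```

View pics/o5.png

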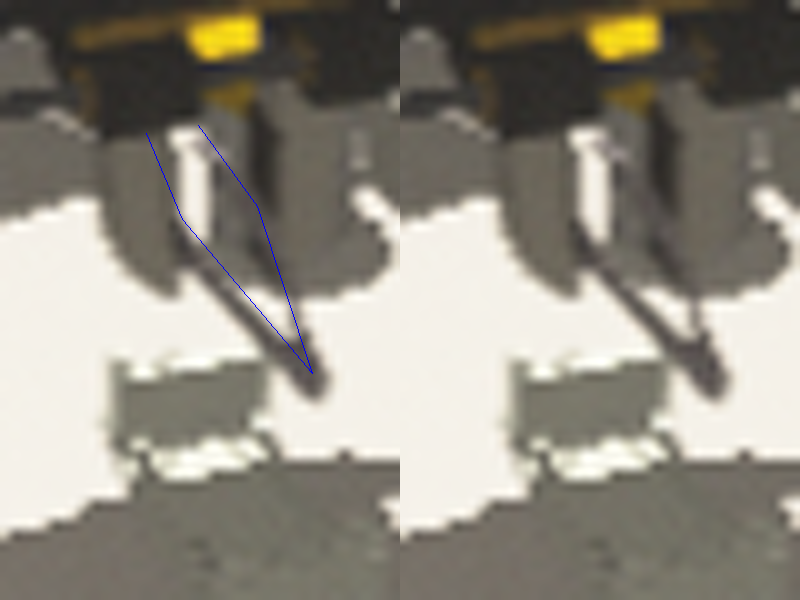

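Lifted cleanly. The forceps match the model: back end at crop (318, 390), arms between the fingers. Moving to above the gauge and turning by +0.489 rad.

```bash
python3 -m jog '[{"claw":0.27,"xyz":[-3,10,3],"turn":[0,0,0.02]},{"claw":0.27,"xyz":[-9,33,6],"turn":[0,0,0.07]},{"claw":0.27,"xyz":[-17,62,6],"turn":[0,0,0.13]},{"claw":0.27,"xyz":[-26,93,6],"turn":[0,0,0.2]},{"claw":0.27,"xyz":[-35,125,6],"turn":[0,0,0.27]},{"claw":0.27,"xyz":[-43,156,6],"turn":[0,0,0.33]},{"claw":0.27,"xyz":[-52,187,6],"turn":[0,0,0.39]},{"claw":0.27,"xyz":[-59,213,6],"turn":[0,0,0.44]},{"claw":0.27,"xyz":[-64,231,3],"turn":[0,0,0.475]},{"claw":0.27,"xyz":[-67,241,0],"turn":[0,0,0.489]},{"claw":0.27,"xyz":[-67,241.5,0],"turn":[0,0,0.489]},{"claw":0.27,"xyz":[-67,241.5,0],"turn":[0,0,0.489]}]'
python3 - <<'E'
from ov import *
s=manip.observe(); print(s["time"],s["tool_pos"],s["joints"],s["finger_gap"],s["grip_force"])
for n in("scene","top"):
  cv2.imwrite(f"pics/{n}4.png",manip.snapshot(n)[:,:,::-1])
  for t in("tip_left","tip_right","line_left","line_right"):
    z=.0915 if "tip" in t else .04
    for q in manip.landmark_of(t,n)[:1]: print(n,t,round(q["score"],2),np.array(q["point"]),atz([q["point"]],z,n)[0])
p=[*s["tool_pos"][:2],np.arctan2(s["ee_rot"][1][0],s["ee_rot"][0][0])]
z=s["tool_pos"][2]*1e3-195.7+38
L=[[(44,7.5,z),(0,10.5,z),(-78,0,z),(0,-10.5,z),(44,-7.5,z)]]
print(proj(place(np.array([(44,7.5,z-6.5),(44,-7.5,z-6.5)])/1e3,p),"scene"))
a=panel("pics/scene4.png","scene",[],p,(170,225),(20,30),10,L);b=panel("pics/top4.png","top",[],p,(155,210),(20,30),10,L)
cv2.imwrite("pics/o6.png",np.hstack([a,b]))
E
```

```text
time: 7.95
tool_pos: [0.4439, 0.2432, 0.2555]
ee_rot: [[0.972, 0.236, -0.001], [0.236, -0.972, -0.001], [-0.001, 0.001, -1.0]]
wrist_force: [-0.0, -0.7, -1.4]
finger_gap: 0.0244
grip_force: 4.4
7.95 [0.4439 0.2432 0.2555] [ -16.7127   26.7959  -23.8378  114.5239   15.8819   41.8471 -126.581 ] 0.024396403388004598 4.437016993761063
scene tip_right 0.5 [173.1 217.1] [0.481  0.2392 0.0915]
scene line_left 0.76 [170.4 234.4] [0.4848 0.2507 0.04  ]
scene line_right 0.95 [169.7 234.1] [0.4868 0.2518 0.04  ]
top line_left 0.77 [147.9 206.4] [0.4863 0.2566 0.04  ]
top line_right 0.52 [150.9 207.2] [0.4843 0.2483 0.04  ]
[[163.9621 219.2587]
 [169.1511 216.4903]]
```

View pics/o6.png

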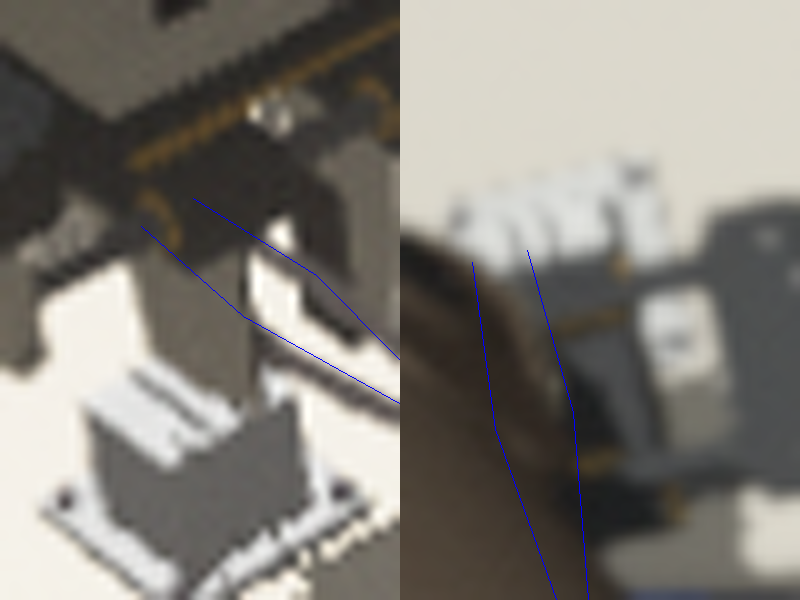

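Run:
```python
from ov import *
from scipy.ndimage import map_coordinates
xs=np.linspace(-12,12,25)
def samp(g,n,p,y):
    P=np.c_[xs,np.full(25,y),np.full(25,40.)]/1e3; q=proj(place(P,p),n)
    return map_coordinates(g,[q[:,1],q[:,0]],order=3).mean()
for n in("scene","top"):
    g=cv2.imread(f"pics/{n}0.png",0).astype(float)
    best=[]
    for x in(.4865,.489):
      for yaw in np.radians(np.arange(8,21,1.)):
        for v in np.arange(-5,5.1,.25):
            c,s=np.cos(yaw),np.sin(yaw); p=[x-v/1e3*s,.2542+v/1e3*c,yaw]
            sc=samp(g,n,p,0)+.5*samp(g,n,p,10)+.5*samp(g,n,p,-10)-samp(g,n,p,5)-samp(g,n,p,-5)
            best.append((sc,x,np.degrees(yaw),v))
    best.sort(reverse=True); print(n,np.array(best[:6]))
    p=[.4865,.2542,.238]; print([round(samp(g,n,p,y)) for y in range(-16,17)])
# finger registration in scene4
s=manip.observe(); p=[*s["tool_pos"][:2],np.arctan2(s["ee_rot"][1][0],s["ee_rot"][0][0])]
z=s["tool_pos"][2]*1e3-178
for y in(12.3,-12.3):
  print(y,proj(place(np.array([(-9.5,y,z),(9.5,y,z),(-9.5,y,z+20)])/1e3,p),"scene"))
g=cv2.imread("pics/scene4.png",0)
print(g[224:240,160:188])
```

```text
Traceback (most recent call last):
  File "h.py", line 6, in proj
    K,k,E=cam(n); p=(np.atleast_2d(P)-E[:3,3])@E[:3,:3]
          ~~~^^^
  File "h.py", line 4, in cam
    c=manip.camera_info(n); return np.array(c["intrinsics"]),c["k1"],np.array(c["extrinsics"])
ValueError: time passes only in moves, steps and waits
```

```bash
sed -i 's/^def cam/import functools\n@functools.lru_cache\ndef cam/' h.py
cat > m.py <<'E'
from ov import *
from scipy.ndimage import map_coordinates
xs=np.linspace(-12,12,25)
def samp(g,n,p,y):
    P=np.c_[xs,np.full(25,y),np.full(25,40.)]/1e3; q=proj(place(P,p),n)
    return map_coordinates(g,[q[:,1],q[:,0]],order=3).mean()
for n in("scene","top"):
    g=cv2.imread(f"pics/{n}0.png",0).astype(float)
    best=[]
    for x in(.4865,.489):
      for yaw in np.radians(np.arange(8,21,1.)):
        for v in np.arange(-5,5.1,.25):
            c,s=np.cos(yaw),np.sin(yaw); p=[x-v/1e3*s,.2542+v/1e3*c,yaw]
            sc=samp(g,n,p,0)+.5*samp(g,n,p,10)+.5*samp(g,n,p,-10)-samp(g,n,p,5)-samp(g,n,p,-5)
            best.append((sc,x,np.degrees(yaw),v))
    best.sort(reverse=True); print(n,np.array(best[:6]))
    p=[.4865,.2542,.238]; print([round(samp(g,n,p,y)) for y in range(-16,17)])
s=manip.observe(); p=[*s["tool_pos"][:2],np.arctan2(s["ee_rot"][1][0],s["ee_rot"][0][0])]
z=s["tool_pos"][2]*1e3-178
for y in(12.3,-12.3):
  print(y,proj(place(np.array([(-9.5,y,z),(9.5,y,z),(-9.5,y,z+20)])/1e3,p),"scene"))
g=cv2.imread("pics/scene4.png",0)
print(g[222:238,164:188])
E
python3 m.py
```

```text
scene [[157.885    0.489   15.       0.    ]
 [157.7475   0.489   14.       0.    ]
 [157.2947   0.489   15.      -0.25  ]
 [157.1869   0.489   14.      -0.25  ]
 [157.0981   0.489   16.       0.    ]
 [156.6866   0.489   13.       0.    ]]
[229, 229, 229, 229, 229, 230, 229, 220, 199, 172, 155, 159, 181, 207, 225, 231, 229, 217, 195, 170, 155, 159, 180, 206, 223, 229, 230, 229, 229, 229, 229, 229, 230]
top [[66.9877  0.4865 15.      0.5   ]
 [66.8212  0.4865 16.      0.5   ]
 [66.8031  0.4865 14.      0.5   ]
 [66.303   0.4865 17.      0.5   ]
 [66.2886  0.4865 15.      0.25  ]
 [66.2703  0.4865 13.      0.5   ]]
[217, 220, 221, 222, 222, 221, 220, 217, 211, 201, 191, 185, 185, 192, 201, 209, 214, 214, 209, 200, 190, 183, 182, 189, 199, 208, 214, 217, 218, 218, 218, 218, 218]
12.3 [[176.3819 235.1124]
 [171.4577 231.3188]
 [175.4529 228.3915]]
-12.3 [[184.9052 230.2324]
 [179.9498 226.5527]
 [184.0995 223.5495]]
[[ 98  96  96  98  84  78  96  96  95  97  91 240 240 206 136 101  88  87
   83  68  61  82  99  98]
 [104  94  98  99 100  97  96  97  97  96  69 241 240 240 221 184  83  9
[... 743 characters left out ...]
15 169 123 101 101  99  99  97  99  99  69 115  86  89  90  95 123
  182 220 234 241 241 241]
 [188 225 220 193 131 103  97  99 103  99 100  77 164 183 173 157 107  93
   96 124 185 220 234 240]
 [148 173 203 224 193 142 107 100 101  99  99  91 162 234 228 215 200 158
   94  95 102 119 180 222]
 [204 157 145 183 224 209 169 159 121  99 102  99 129 217 191 191 240 229
  189 131  92  93  96 124]
 [226 212 189 145 176 225 221 214 193  96 127 111 124 163  97 129 241 241
  240 212 148 105  94  94]
 [226 227 228 203 131 169 206 227 229 179 135 113 106  98  96 105 241 241
  241 240 224 199 184 127]
 [228 229 230 228 203 150 162 209 214 188 107  97  96  98  97 103 231 240
  240 241 240 240 239 212]]
```

Lines come out consistently: lateral offset within about ±0.6 mm of the model and yaw about 14.2°. The fingers register in the scene picture to about 0.3 px. Lowering to 10 mm above the gauge.

```bash
python3 -m jog '[{"claw":0.27,"xyz":[0,-0.5,-8],"turn":[0,0,0.009]},{"claw":0.27,"xyz":[0,-0.5,-18],"turn":[0,0,0.009]},{"claw":0.27,"xyz":[0,-0.5,-28],"turn":[0,0,0.009]},{"claw":0.27,"xyz":[0,-0.5,-35],"turn":[0,0,0.009]},{"claw":0.27,"xyz":[0,-0.5,-39],"turn":[0,0,0.009]},{"claw":0.27,"xyz":[0,-0.5,-41],"turn":[0,0,0.009]},{"claw":0.27,"xyz":[0,-0.5,-41],"turn":[0,0,0.009]},{"claw":0.27,"xyz":[0,-0.5,-41],"turn":[0,0,0.009]},{"claw":0.27,"xyz":[0,-0.5,-41],"turn":[0,0,0.009]}]'
python3 - <<'E'
from ov import *
s=manip.observe(); print(s["time"],s["tool_pos"],s["wrist_force"],s["finger_gap"],s["grip_force"])
p=[*s["tool_pos"][:2],np.arctan2(s["ee_rot"][1][0],s["ee_rot"][0][0])]; z=s["tool_pos"][2]*1e3-195.7+31.5
print(np.degrees(p[2]),z,place(np.array([[.044,0,0]]),p))
for n in("scene","top"):
  cv2.imwrite(f"pics/{n}5.png",manip.snapshot(n)[:,:,::-1])
  for t in("tip_left","tip_right","line_left","line_right"):
    for q in manip.landmark_of(t,n)[:1]: print(n,t,round(q["score"],2),np.array(q["point"]),atz([q["point"]],.0505 if "tip" in t else .04,n)[0])
  print(proj(place(np.array([(44,7,z),(44,-7,z)])/1e3,p),n))
E
```

```text
time: 9.35
tool_pos: [0.444, 0.2433, 0.2151]
ee_rot: [[0.97, 0.245, 0.001], [0.245, -0.97, 0.0], [0.001, -0.0, -1.0]]
wrist_force: [-0.3, 0.1, -0.5]
finger_gap: 0.0249
grip_force: 4.4
9.35 [0.444  0.2433 0.2151] [-0.3081  0.0974 -0.4967] 0.024871668225361403 4.4366128742694855
14.186833300180307 50.86906243876919 [[0.4866 0.2541 0.    ]]
scene tip_right 0.62 [174.2 230.2] [0.4826 0.2405 0.0505]
scene line_left 0.8 [167.5 234.9] [0.4867 0.2576 0.04  ]
scene line_right 0.63 [169.7 232.7] [0.4917 0.2498 0.04  ]
[[165.9733 232.3599]
 [170.6516 229.7079]]
top tip_left 0.72 [150.2 207. ] [0.4843 0.248  0.0505]
top line_left 0.71 [146.4 208.4] [0.4808 0.2606 0.04  ]
top line_right 0.65 [152.8 204. ] [0.4931 0.2433 0.04  ]
[[145.4918 206.6759]
 [150.4764 205.4876]]
```

```bash
python3 -m jog '[{"claw":0.262,"xyz":[0,0,0],"turn":[0,0,0]},{"claw":0.255,"xyz":[0,0,0],"turn":[0,0,0]},{"claw":0.248,"xyz":[0,0,0],"turn":[0,0,0]},{"claw":0.243,"xyz":[0,0,0],"turn":[0,0,0]},{"claw":0.24,"xyz":[0,0,0],"turn":[0,0,0]},{"claw":0.24,"xyz":[0,0,0],"turn":[0,0,0]},{"claw":0.24,"xyz":[0,0,0],"turn":[0,0,0]},{"claw":0.24,"xyz":[0,0,0],"turn":[0,0,0]}]'
python3 - <<'E'
from ov import *
s=manip.observe(); print(s["time"],s["tool_pos"],s["finger_gap"],s["grip_force"])
p=[*s["tool_pos"][:2],np.arctan2(s["ee_rot"][1][0],s["ee_rot"][0][0])]; z=s["tool_pos"][2]*1e3-195.7+31.5
print(p,z)
for n in("scene","top"): cv2.imwrite(f"pics/{n}6.png",manip.snapshot(n)[:,:,::-1])
pg=[.4865,.2540,.25]
T=place(np.array([(44,5,z),(44,-5,z)])/1e3,p)
def P(n,c):
    a=panel(f"pics/{n}6.png",n,[],pg,c,(16,16),12); b=panel(f"pics/{n}6.png",n,[G[1]],pg,c,(16,16),12,LN)
    for q in proj(T,n): cv2.circle(b,tuple(int(v) for v in (q-np.array(c)+16.5)*12),4,(0,200,0),-1)
    return np.hstack([a,b])
cv2.imwrite("pics/o7.png",cv2.resize(np.vstack([P("scene",(170,233)),P("top",(152,208))]),(600,600)))
E
```

```text
time: 10.65
tool_pos: [0.4439, 0.2432, 0.2148]
ee_rot: [[0.969, 0.245, 0.0], [0.245, -0.969, -0.0], [0.0, 0.0, -1.0]]
wrist_force: [-0.0, -0.0, -1.1]
finger_gap: 0.0222
grip_force: 6.1
10.65 [0.4439 0.2432 0.2148] 0.022151498289165412 6.057712957262993
[np.float64(0.44387349294179673), np.float64(0.24324271706193573), np.float64(0.24772789979257964)] 50.557713900289485
```

View pics/o7.png

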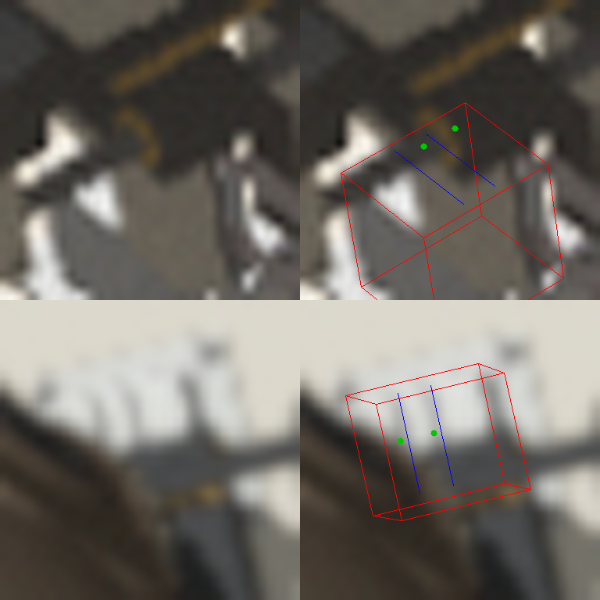

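Run:
```python
import cv2,numpy as np
np.set_printoptions(linewidth=200)
for k in(0,4,5,6):
    g=cv2.imread(f"pics/top{k}.png",0); print(k,"cols 142-162"); print(g[198:209,142:163])
```

```text
0 cols 142-162
[[214 212 207 207 212 214 212 212 216 217 215 216 216 213 205 184 170 184 194 209 214]
 [210 213 211 211 214 215 214 215 218 216 211 213 210 196 197 197 200 206 204 205 212]
 [207 214 215 215 217 214 207 211 218 220 217 217 206 169 170 194 211 214 205 196 209]
 [200 213 212 210 215 218 210 202 209 220 223 221 208 163 146 184 211 215 203 192 209]
 [204 216 214 203 200 216 214 194 195 217 223 222 212 183 144 174 208 213 205 198 208]
 [215 220 219 205 186 209 216 199 185 212 222 222 217 195 146 164 204 214 212 205 205]
 [220 220 220 208 181 198 214 204 183 209 220 221 218 200 147 150 194 212 215 206 200]
 [217 219 218 209 180 187 211 206 181 200 217 220 219 205 158 142 184 212 215 205 195]
 [215 217 217 211 188 181 208 207 181 190 214 221 220 212 181 143 175 209 215 206 199]
 [217 217 216 214 199 179 207 211 190 187 214 222 222 217 195 146 165 205 215 212 205]
 [217 217 217 217 206 180 205 214 201 185 210 221 222 219 201 148 150 195 214 217 209]]
4 cols 142-162
[[214 213 207 208 213 214 212 213 216 216 215 216 217 213 205 183 170 183 194 208 214]
 [211 213 211 211 214 215
[... 2091 characters left out ...]
09]
 [199 213 212 209 214 218 210 202 209 221 223 222 208 164 147 184 210 214 202 193 208]
 [203 217 214 203 201 216 214 194 195 217 223 222 212 182 144 174 208 214 205 197 209]
 [206 215 218 205 186 209 216 199 186 213 221 221 217 196 147 164 204 214 211 205 206]
 [177 196 209 204 179 197 214 204 182 209 220 220 217 198 142 143 187 208 214 206 200]
 [117 148 175 186 169 185 210 205 180 196 210 211 205 181 126 110 147 186 205 200 191]
 [ 62  89 120 143 145 170 201 198 168 168 176 172 162 138  99  83 104 149 180 181 172]
 [ 39  48  67  89 107 139 168 162 131 120 122 114 103  92  81  75  78 103 131 137 130]
 [ 36  42  46  57  75  99 119 110  90  84  85  81  76  75  75  74  69  73  84  90  90]]
```

Run:
```python
from ov import *
np.set_printoptions(linewidth=220,precision=2,suppress=True)
def show(k,p,z,gap,rows,c0,c1):
    g=cv2.imread(f"pics/scene{k}.png",0)
    for x in(-9.5,):
      for y in(gap/2,-gap/2):
        q=proj(place(np.array([(x,y,z+h) for h in np.linspace(0,40,81)])/1e3,p),"scene")
        print(k,y,[(r,round(float(np.interp(-r,-q[:,1],q[:,0])),2)) for r in rows], "tip",q[0])
    for r in rows: print(r,c0,g[r,c0:c1])
show(2,[.5112,.0022,-.2503],17.7,50.4,[196,200,202],234,270)
show(1,[.5088,.0019,-.2501],92.5,50.2,[175,180],232,270)
show(6,[.44387,.24324,.2477],36.8,22.15,[236,240,244],160,195)
```

```text
2 25.2 [(196, 243.4), (200, 243.43), (202, 243.45)] tip [243.52 208.36]
2 -25.2 [(196, 261.09), (200, 261.01), (202, 260.97)] tip [260.9  205.15]
196 234 [221 139  97 104 104 101 100 105  95 116 152 218 239 239 240 243 242 225 172 130 101  86 111 210 197  66  44  66  95 102 102 102 128 213 240 240]
200 234 [241 201  91  98 104 101 103 105  89  96 117  96  70  82 105 116 116 115 117 116 114 125 113  81  82  67  48  67  92 104 101 112 183 233 240 241]
202 234 [240 226 152  98 105 104 104 103  87  96 114 105  84  69  85 106 113 111 112 116 115 110 104  87 134 127  61  71  95 104 144 211 233 192 194 238]
1 25.1 [(175, 243.79), (180, 243.84)] tip [243.89 186.11]
1 -25.1 [(175, 262.08), (180, 261.97)] tip [261.91 183.05]
175 232 [102 104 102  98  89  96 100 104 103 100  96 119 124  99 202 241 240 234 174  97 100  99 104 105 106 104 108  97  69  47  53  81 102 104 103 104 100 100]
180 232 [104 127 147 148 130 105 103 105 105 105 102 111 205 240 240 240 241 240 207 116  97 102 104 102 104 105 105 105  82  51  55  82 107 103 162 227 212 124]
6 11.075 [(236, 177.16), (240, 177.71), (244, 178.27)] tip [178.83 248.09]
6 -11.075 [(236, 185.3), (240, 185.79), (244, 186.23)] tip [186.23 243.59]
236 160 [ 58  61  94 102 177 171 113  95  95  93  85  68  79  87  95  97  75  71  90  94 160  93  87  84  72  61  79  96  94  96 110 182 240 241 240]
240 160 [ 96  98  96  94 141 188 173 114  98  96  94  95  97  94  96  96  93  67  90  89 161 185 118  47  55  76  87  86  93 156 233 240 241 240 241]
244 160 [122  95  97  94  96  95  94  96  95  94  97  97  96  96  98  96  94  90  61  70  87  86 104  87  65  77 149 222 239 228 195 105  86  92 102]
```

The lines match the model in the top picture to 0.3 px. The tips are hidden by the hand, so I rely on the registration. I'll make a small trim (−0.4 mm in y, gap −0.3 mm) and then hold.

```bash
H='' ; python3 -m jog '[{"claw":0.238,"xyz":[0,-0.4,0],"turn":[0,0,0]},{"claw":0.2365,"xyz":[0,-0.4,0],"turn":[0,0,0]},{"claw":0.2365,"xyz":[0,-0.4,0],"turn":[0,0,0]},{"claw":0.2365,"xyz":[0,-0.4,0],"turn":[0,0,0]},{"claw":0.2365,"xyz":[0,-0.4,0],"turn":[0,0,0]},{"claw":0.2365,"xyz":[0,-0.4,0],"turn":[0,0,0]},{"claw":0.2365,"xyz":[0,-0.4,0],"turn":[0,0,0]},{"claw":0.2365,"xyz":[0,-0.4,0],"turn":[0,0,0]},{"claw":0.2365,"xyz":[0,-0.4,0],"turn":[0,0,0]},{"claw":0.2365,"xyz":[0,-0.4,0],"turn":[0,0,0]},{"claw":0.2365,"xyz":[0,-0.4,0],"turn":[0,0,0]},{"claw":0.2365,"xyz":[0,-0.4,0],"turn":[0,0,0]}]'
```

```text
time: 11.95
tool_pos: [0.4438, 0.2428, 0.2147]
ee_rot: [[0.969, 0.245, 0.0], [0.245, -0.969, -0.0], [0.0, 0.0, -1.0]]
wrist_force: [-0.8, -0.2, -1.6]
finger_gap: 0.0219
grip_force: 6.2
```

```bash
python3 -m jog '[{"claw":0.2365,"xyz":[0,0,0],"turn":[0,0,0]},{"claw":0.2365,"xyz":[0,0,0],"turn":[0,0,0]},{"claw":0.2365,"xyz":[0,0,0],"turn":[0,0,0]},{"claw":0.2365,"xyz":[0,0,0],"turn":[0,0,0]},{"claw":0.2365,"xyz":[0,0,0],"turn":[0,0,0]},{"claw":0.2365,"xyz":[0,0,0],"turn":[0,0,0]},{"claw":0.2365,"xyz":[0,0,0],"turn":[0,0,0]},{"claw":0.2365,"xyz":[0,0,0],"turn":[0,0,0]},{"claw":0.2365,"xyz":[0,0,0],"turn":[0,0,0]},{"claw":0.2365,"xyz":[0,0,0],"turn":[0,0,0]},{"claw":0.2365,"xyz":[0,0,0],"turn":[0,0,0]},{"claw":0.2365,"xyz":[0,0,0],"turn":[0,0,0]}]'
```

```text
time: 13.15
tool_pos: [0.4438, 0.2428, 0.2147]
ee_rot: [[0.969, 0.245, -0.0], [0.245, -0.969, -0.0], [-0.0, 0.0, -1.0]]
wrist_force: [0.8, 0.3, 0.2]
finger_gap: 0.022
grip_force: 6.2
```

```bash
python3 -m jog '[{"claw":0.2365,"xyz":[0,0,0],"turn":[0,0,0]},{"claw":0.2365,"xyz":[0,0,0],"turn":[0,0,0]},{"claw":0.2365,"xyz":[0,0,0],"turn":[0,0,0]},{"claw":0.2365,"xyz":[0,0,0],"turn":[0,0,0]},{"claw":0.2365,"xyz":[0,0,0],"turn":[0,0,0]},{"claw":0.2365,"xyz":[0,0,0],"turn":[0,0,0]},{"claw":0.2365,"xyz":[0,0,0],"turn":[0,0,0]},{"claw":0.2365,"xyz":[0,0,0],"turn":[0,0,0]},{"claw":0.2365,"xyz":[0,0,0],"turn":[0,0,0]},{"claw":0.2365,"xyz":[0,0,0],"turn":[0,0,0]},{"claw":0.2365,"xyz":[0,0,0],"turn":[0,0,0]},{"claw":0.2365,"xyz":[0,0,0],"turn":[0,0,0]}]'
```

```text
time: 14.35
tool_pos: [0.4439, 0.2429, 0.2147]
ee_rot: [[0.969, 0.245, -0.0], [0.245, -0.969, -0.0], [-0.0, 0.0, -1.0]]
wrist_force: [-0.3, -0.3, -0.1]
finger_gap: 0.0218
grip_force: 6.2
```

```bash
python3 -m jog '[{"claw":0.2365,"xyz":[0,0,0],"turn":[0,0,0]},{"claw":0.2365,"xyz":[0,0,0],"turn":[0,0,0]},{"claw":0.2365,"xyz":[0,0,0],"turn":[0,0,0]},{"claw":0.2365,"xyz":[0,0,0],"turn":[0,0,0]},{"claw":0.2365,"xyz":[0,0,0],"turn":[0,0,0]},{"claw":0.2365,"xyz":[0,0,0],"turn":[0,0,0]},{"claw":0.2365,"xyz":[0,0,0],"turn":[0,0,0]},{"claw":0.2365,"xyz":[0,0,0],"turn":[0,0,0]},{"claw":0.2365,"xyz":[0,0,0],"turn":[0,0,0]},{"claw":0.2365,"xyz":[0,0,0],"turn":[0,0,0]},{"claw":0.2365,"xyz":[0,0,0],"turn":[0,0,0]},{"claw":0.2365,"xyz":[0,0,0],"turn":[0,0,0]}]'
```

```text
time: 15.55
tool_pos: [0.4438, 0.2428, 0.2148]
ee_rot: [[0.969, 0.245, 0.0], [0.245, -0.969, -0.0], [-0.0, 0.0, -1.0]]
wrist_force: [0.4, 0.4, 0.7]
finger_gap: 0.0218
grip_force: 6.2
```

```bash
python3 -c "
from workcell import manip
print(manip.finish_job())"
```

```text
the job is handed in; nothing more can be done
None
```

The job is handed in at 15.6 s with the forceps still held about 10 mm above the gauge. The gap was steady for over 3.5 s at about 22 mm across the pads and 6.2 N, which puts the tips about 10 mm apart. The hand hid the tips from both cameras, so their place over the two lines comes from the arm's measured pose and the line positions (good to about 1 mm), not from seeing it.

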